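Fit the slicing disc on the vegetable cutter and swing the pusher shut

ROBOT

A 6-joint arm with a two-finger parallel gripper is mounted at the origin on the work surface. World frame = base frame: x ahead of the robot, y to its left, z up, the work surface at z = 0. Lengths are in m, angles in degrees, forces in N, time in s.
With the tool pointing down it reaches from about 0.25 to 0.725 m from the base axis. Payload 4 kg.
Tool frame: the origin (TCP) lies midway between the tips of the shut fingers; the grasp point (between the pads) lies bot.pinch_z behind it (bot.pinch_z is the distance from the TCP to the grasp point, in m); z points along the fingers, y is the line along which they close (so a half turn about z gives the same grasp; the last joint's range is limited). The gripper opens to 85 mm and grips with 20 to 120 N. Pads are 22 mm wide; open, the fingers measure 114 mm over their backs; the gripper's body (76 mm by 85 mm) begins 54 mm behind the grasp point. The pads swing forward as they close: fully open they stand 13 mm farther back than shut.
Start: joints at [67.552, 13.785, 0.286, 76.501, 0, 90], TCP at [0.191, 0.462, 0.231] pointing down, gripper open.
Joint ranges: [-155.79, 155.79], [-60.16, 107.12], [-62.33, 73.08], [-114, 123.19], [-81.49, 82.49], [-180, 180]. Speed limits (degrees/s): [159.86, 159.86, 180, 180, 180, 180].

INTERFACE

Orientations are given as a 3x3 rotation matrix whose columns are the frame's x, y, z axes.
In Python, from rig import bot gives the robot as it stands. The module is installed in compiled form; this text tells all that it offers.
- The arm moves only by the tool apply_moves, never from a script. Its argument "commands" is a list of rows, each a list of 3 entries, a list of its own where there are three numbers: the shift along the tool's x, y, z in mm, then the turn, a rotation vector about the tool's x, y, z in degrees, then the opening, from 0 (shut) to 1 (fully open). A call has 1 to 12 rows; each row is the pose to reach, as a shift and turn from the pose commanded when the call began, along the tool's axes at that moment; what a row does not reach only later rows make up. A row lasts 1/12 s, in which the tool goes at most 41.7 mm and 7.16 degrees, less where a joint would pass 70% of its speed; a pose out of reach is approached as far as the arm can. A call with a gripper value outside its range is refused whole. The fingers move at their own pace and stop on an object; "squeeze" is the grip in N (left out, the last holds). Time passes only in rows, so rows that repeat a pose let the fingers close. It gives the time, the measured TCP pose, the force, the opening and the grip force at its end, in the units of the state.
- bot.read_state(): the state, without advancing time (a new reading comes with each control period).
- bot.capture(name): name is "side" or "top"; returns a dict with "color" (400x640x3 uint8, blue, green, red), "intrinsics" (3x3 intrinsics, pixels), "R" (3x3) and "t" (3): a world point X has camera coordinates R X + t. Camera axes: x right, y down, z forward; pixel columns grow to the right and rows downward; lengths in m; the calibration is good to about 2 mm. A picture is of the moment at which its call begins. There is no depth.
- bot.hand_in(): hands the job in; it is judged then, once.
The state is a dict: "t": time; "joint_pos": joint angles; "joint_velocities": joint speeds; "effort": joint torques, N m; "position": TCP position; "tcp_rot": TCP orientation; "force": force on the tool from outside, world axes, zero at the start; "moment": the same for the moment, N m; "width": opening from 0.0 (shut) to 1.0 (fully open); "grasp_force": force on a finger pad.
Only numpy, scipy, OpenCV 4.12 (cv2) and the standard library are available. Lean on these libraries where they do the work, as an engineer would, in place of code of your own. Each camera call takes 0.05 s, during which the arm holds its last target. There are 200 camera calls.

TASK

Fit the slicing disc (blue hub, one long blade) to the vegetable cutter: turn it so that the D-shaped hole in its hub matches the flat of the leaning drive shaft, slide it down the shaft until it sits fully home, and let go of it. Then swing the pusher plate by its black handle back over the chamber until its arm meets the stop. Leave the grating disc, the pink cup and the brush where they are.

Things in the scene. Friction and masses are not known exactly. Their poses are not given: they have to be found in the camera images.
- slicer: electric vegetable cutter, white housing, fixed; footprint 300 x 220 mm, 350 mm to the top of its pusher's handle. Origin on the table straight below the disc's seat (200 mm up); x level, away from the operator, towards the motor housing; z up. Its cutting head leans 25 degrees from vertical towards -x: an open clear-walled round chamber, inside radius 101 mm, with the drive shaft in its middle.
- shaft_seat (a point): on the drive shaft's axis, on the shoulder where the disc's underside comes to rest. z runs up the shaft, leaning 25 degrees towards the operator's side; x points square out of the shaft's flat (red stripe). The shaft's angle about z differs each time; the motor brake holds it (slips only above 2.5 N m).
- shaft_tip (a point): on the shaft's axis at its top end, 40 mm above shaft_seat, same axes. Shaft 22 mm in diameter, flat 6.5 mm from the axis, last 6 mm tapered. The chamber's rim stands 8 mm higher than this tip, measured along the shaft.
- slicing_disc: slicing disc to fit: aluminium plate 160 mm in diameter, 5 mm thick, one long steel blade, lying flat, hub up; 0.3 to 0.5 kg. Origin at the centre of its underside; z out of the hub's top. D-shaped hole right through along z, centred, 24 mm in diameter, flat on the +x side 7.6 mm from the axis (red mark on the hub there). It goes on only with its x along the shaft's x.
- disc_grip (a point): middle of the slicing disc's blue hub, 30 mm above its underside, axes as the disc's. Hub 46 mm tall from the underside, 60 mm long along x, with two upright flat sides 40 mm apart across y to grip by.
- pusher (a joint): angle of the pusher arm about its column, rad; 0 = closed over the chamber, at its stop; grows as it swings out, clockwise seen from above, to the slicer's left (+y), up to 2.3. Stiff (0.5 N m, takes up to about 6 N at the handle): it stays where it is left.
- pusher_grip (a point): grip point on the pusher's handle: an upright black round handle 28 mm in diameter, parallel to the shaft (z along it), from 32 mm below this point, where it leaves the arm, to 24 mm above. It moves on a circle of 130 mm radius about pusher_pivot, square to z. Below is the clear pusher plate, 197 mm in diameter, centred 20 mm beyond the handle as seen from the pivot.
- pusher_pivot (a point): point on the axis of the pusher's column, level with pusher_grip along z; z up the column, parallel to the shaft. The column stands 150 mm from the shaft at the back left of the chamber. Closed, the plate lies over the chamber 52 to 60 mm above the disc's seat along the shaft.
- grating_disc: grating disc, same size and shape with a yellow hub and rows of small teeth, hub up on the table; to be left alone. Origin at the centre of its underside.
- pink_cup: pink cup, 76 mm diameter, 90 mm tall; leave. Origin at the centre of its underside.
- brush: white cleaning brush, 200 mm long, lying along its x; leave. Origin at its middle on the table.
Mind the look-alikes: they are no part of the job. Leave any green or turquoise look-alike of the slicing_disc alone.

How it is judged (in metres and radians):
On the way:
1. the slicing disc is fully home on the shaft, flat to flat, and let go, with the pusher still swung out (z of slicing_disc in the frame of shaft_seat between -0.003 and 0.003 m and distance between slicing_disc and shaft_seat below 0.004 m and angle between the x axis of slicing_disc and the x axis of shaft_seat, either way round below 0.25 rad and angle between the z axis of slicing_disc and the z axis of shaft_seat, either way round below 0.06 rad and contact force between the fingers and slicing_disc below 0.3 N and value of joint pusher above 1.2 rad), for 0.2 s.
At the end, for the whole second after the job is handed in: The slicing disc rests on the drive shaft's shoulder (underside within 3 mm of the seat along the shaft, centre within 4 mm), square to the shaft within 0.06 rad and its flat side towards the shaft's flat within 0.25 rad, at rest; the pusher arm is closed within 0.06 rad of its stop and still (z of slicing_disc in the frame of shaft_seat between -0.003 and 0.003 m and distance between slicing_disc and shaft_seat below 0.004 m and angle between the x axis of slicing_disc and the x axis of shaft_seat, either way round below 0.25 rad and angle between the z axis of slicing_disc and the z axis of shaft_seat, either way round below 0.06 rad and linear speed of slicing_disc below 0.02 m/s and value of joint pusher below 0.06 rad and velocity of joint pusher between -0.05 and 0.05 rad/s); the robot touches nothing.
It fails at once if the grating disc is moved more than 30 mm (distance of grating_disc from where it was at the start of the episode above 0.03 m).
It fails at once if the cup or the brush is moved more than 30 mm (distance of any of pink_cup, brush from where it was at the start of the episode above 0.03 m).
It also fails if it takes over 72 s, if anything falls off the work surface, if the arm or the gripper's body presses on something with over 40 N, if the wrist force passes 120 N, or if a joint passes its speed limit or range.

## Working session

There is one attempt and no reset: what is moved stays moved. The work goes in short steps, Python scripts to look and compute and a tool call to move; the robot and the scene stay as the last step left them, time stands still between calls to the robot, and variables do not carry over. Pictures are saved under pics/ and viewed, at most 10 in all, crops included, and the job is handed in when it is done.

Besides the shell and the picture viewer there is one more tool, called after "Request:" by a JSON object that holds its "name" and its "arguments", one argument or row to a line. apply_moves: Moves the arm, as the interface text tells. Its arguments: {"type":"object","properties":{"commands":{"type":"array","items":{"type":"array"}},"squeeze":{"type":"number"}},"required":["commands"]}

```bash
mkdir -p pics; cat > h.py <<'E'
import numpy as np, cv2
from rig import bot
def snap(n):
    c=bot.capture(n); return c
def proj(c,X):
    p=c["intrinsics"]@(np.array(c["R"])@np.array(X)+np.array(c["t"])); return p[:2]/p[2]
def ray(c,uv):
    R=np.array(c["R"]);t=np.array(c["t"])
    d=R.T@np.linalg.inv(c["intrinsics"])@np.array([uv[0],uv[1],1.]); return -R.T@t,d
def onz(c,uv,z):
    o,d=ray(c,uv); return o+d*(z-o[2])/d[2]
def tri(ca,ua,cb,ub):
    o1,d1=ray(ca,ua);o2,d2=ray(cb,ub)
    s=np.linalg.lstsq(np.c_[d1,-d2],o2-o1,rcond=None)[0]
    p,q=o1+s[0]*d1,o2+s[1]*d2; return (p+q)/2,np.linalg.norm(p-q)
E
python3 - <<'E'
from h import *
for n in("side","top"):
    c=snap(n); cv2.imwrite(f"pics/{n}0.png",c["color"]); o,d=ray(c,(320,200)); print(n,o,d,c["intrinsics"][0,0])
print(bot.pinch_z,bot.read_state())
E
```

```text
side [-0.09292002 -1.07743055  0.8506627 ] [ 0.42721983  0.7608927  -0.48881431] 454.9547587131296
top [ 0.21370232 -0.07427651  1.27930884] [ 0.18034576  0.01136419 -0.98361192] 425.5689527627734
0.0187 {'t': 0.1, 'joint_pos': array([6.75513807e+01, 1.38273011e+01, 2.21384440e-01, 7.65002868e+01,
       1.47217996e-03, 9.00009943e+01]), 'joint_velocities': array([-0.01592443,  0.12221878,  0.24720946, -0.09215783, -0.03991115,
        0.04271636]), 'effort': array([ 2.09703662e-04, -3.73139048e+01,  2.53010130e+01,  1.08190576e-02,
        4.85856390e-05,  1.82030954e-05]), 'position': array([0.1907079 , 0.46160035, 0.2305067 ]), 'tcp_rot': array([[-9.24215692e-01,  3.81870162e-01, -7.31553133e-04],
       [ 3.81870862e-01,  9.24214122e-01, -1.70332649e-03],
       [ 2.56621764e-05, -1.85359989e-03, -9.99998282e-01]]), 'force': array([-0.24285738,  0.57726668, -0.36073877]), 'moment': array([-0.00563672,  0.04751708,  0.00417093]), 'grasp_force': 0.0, 'width': 1.0043160743504738}
```

View pics/side0.png

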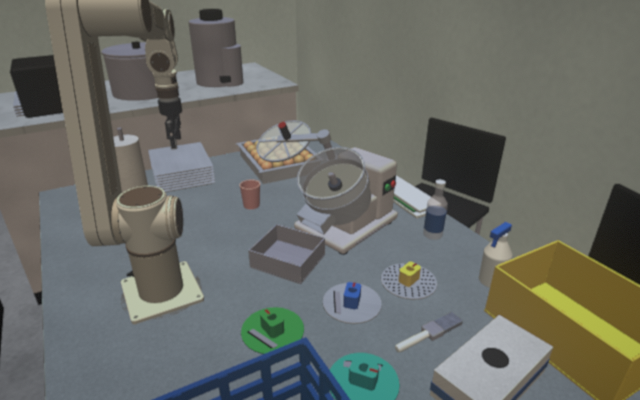

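View pics/top0.png

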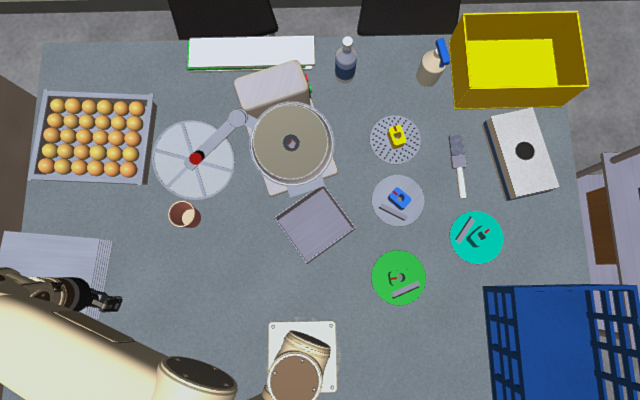

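Side: slicer (345,195), blue-hub disc (352,297). Top: chamber (291,143), blue hub (399,199), pusher handle (197,158). Next, enlarged crops.

```bash
python3 - <<'E'
from h import *
a=cv2.imread("pics/top0.png");b=cv2.imread("pics/side0.png")
def cr(im,x,y,w,h,W,H): return cv2.resize(im[y:y+h,x:x+w],(W,H),interpolation=cv2.INTER_CUBIC)
# top disc 60x60 from(368,170)*6.66 ; top slicer (240,95) 100x100 *4
r1=np.hstack([cr(a,368,170,60,60,400,300*4//3)[:300*4//3],cr(a,270,123,40,40,400,400)])
cv2.imwrite("pics/c1.png",r1)
r2=np.hstack([cr(b,320,270,65,65,400,400),cr(b,295,145,80,80,400,400)])
cv2.imwrite("pics/c2.png",r2)
E
```

```text
(no output)
```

View pics/c1.png

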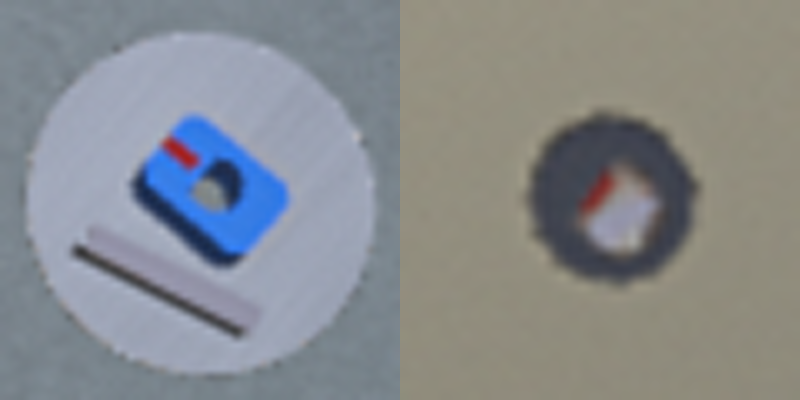

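View pics/c2.png

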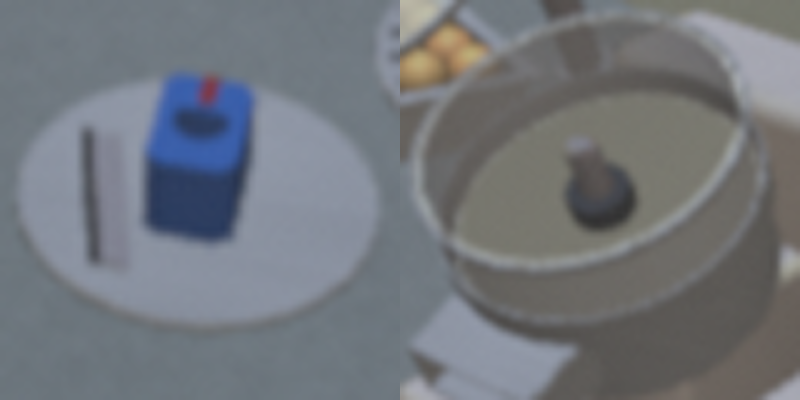

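Top crop: hub red mark (168,143), hub top centre ≈(217,185), shaft flat (597,192) against tip centre ≈(622,210). Side crop: hub top centre ≈(201,122), tip ≈(580,150). Next I'll fit the slicer pose and overlay it.

```bash
cat > fit.py <<'E'
from h import *
from scipy.optimize import least_squares
T=snap("top");S=snap("side")
tp=lambda x,y:((x-400+.5)/10-.5+270,(y+.5)/10-.5+123)
sp=lambda x,y:((x-400+.5)/5-.5+295,(y+.5)/5-.5+145)
td=lambda x,y:((x+.5)/6.667-.5+368,(y+.5)/6.667-.5+170)
sd=lambda x,y:((x+.5)/6.154-.5+320,(y+.5)/6.154-.5+270)
def frame(p):
    x,y,yaw=p[:3];c,s=np.cos(np.radians(25)),np.sin(np.radians(25))
    X=np.array([np.cos(yaw),np.sin(yaw),0]);z=c*np.array([0,0,1])-s*X; xt=c*X+s*np.array([0,0,1]); yt=np.cross(z,xt)
    return np.array([x,y,.2]),xt,yt,z
rimT=[(250,145),(333,143),(291,102),(291,186)]
rimS=[sp(*q) for q in[(415,170),(600,12),(745,110),(600,262),(455,240),(500,35)]]
th=np.linspace(0,2*np.pi,361)
def rim(p,R,h):
    o,x,y,z=frame(p);return o+h*z+R*(np.cos(th)[:,None]*x+np.sin(th)[:,None]*y)
def pr(c,P): return np.array([proj(c,q) for q in P])
def res(p):
    o,x,y,z=frame(p);r=[]
    Q=rim(p,p[3],.048)
    for c,pts in((T,rimT),(S,rimS)):
        q=pr(c,Q)
        for u in pts: r.append(np.min(np.linalg.norm(q-u,axis=1)))
    r+=list(2*(proj(T,o+.04*z)-tp(622,208)))+list(2*(proj(S,o+.04*z)-sp(580,150)))
    return r
if __name__=="__main__":
    b,e=tri(T,tp(622,208),S,sp(580,150));print("tip tri",b,e)
    for y0 in(0,.3,-.3):
        f=least_squares(res,[b[0],b[1],y0,.103],x_scale=[.01,.01,.1,.01],diff_step=1e-4);print(f.x,f.cost)
    print(np.round(res(f.x),1))
    h,e=tri(T,td(217,185),S,sd(201,122));print("hub top",h,e,onz(T,td(217,185),.046),onz(S,sd(201,122),.046))
    print("plate c",onz(T,td(201,203),.005))
    m=onz(T,td(168,143),.046);c=onz(T,td(217,185),.046);print("disc yaw",np.degrees(np.arctan2(*(m-c)[1::-1])),np.linalg.norm(m-c))
    np.save("p.npy",f.x)
    a=T["color"].copy();k=5;x0,y0,w,hh=232,88,112,112
    A=cv2.resize(a[y0:y0+hh,x0:x0+w],None,fx=k,fy=k,interpolation=cv2.INTER_CUBIC)
    for q in pr(T,rim(f.x,f.x[3],.048))[::8]: cv2.circle(A,tuple(int(v) for v in((q+.5-[x0,y0])*k)),1,(0,0,255),-1)
    cv2.imwrite("pics/ov.png",A)
E
python3 fit.py
```

```text
tip tri [0.5541807  0.00786065 0.23318401] 0.0011331194642276669
[0.56860081 0.01323053 0.35461563 0.10576126] 7.013749652818719
[0.567693   0.01521529 0.48406373 0.1051827 ] 4.96783330537413
[0.56802417 0.0146736  0.44620955 0.10531293] 5.29252772039009
[ 0.1  0.3  0.5  1.2  0.7  0.6  0.4  0.5  1.2  1.7  0.   0.7 -0.2 -1.6]
hub top [ 0.44383965 -0.29634019  0.04846772] 0.002773754420771803 [ 0.44299518 -0.29620311  0.046     ] [ 0.44695627 -0.29414419  0.046     ]
plate c [ 0.44241969 -0.29584911  0.005     ]
disc yaw 46.86459096006878 0.02834002512838534
```

View pics/ov.png

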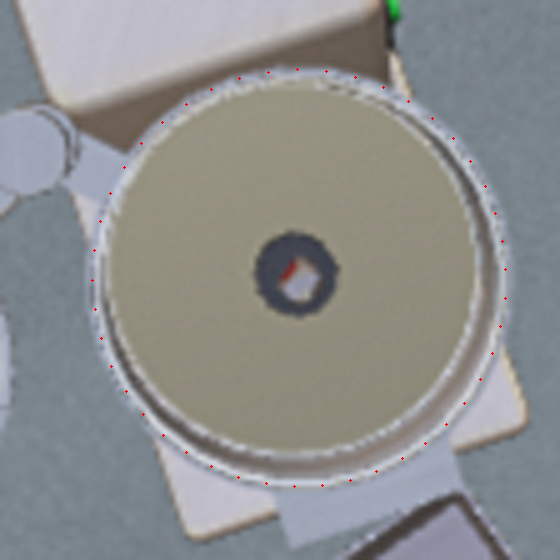

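Overlay: red rim dots follow the outer rim; base front corners at crop (190,537) and (525,415). Next: refine the yaw from the base edge, then the flat and hub angles.

```bash
cat >> h.py <<'E'
from scipy.spatial.transform import Rotation as Ro
def delta(R,p):
    s=bot.read_state();C=np.array(s["tcp_rot"])
    return np.round(1000*C.T@(np.array(p)-s["position"]),1),np.round(np.degrees(Ro.from_matrix(C.T@R).as_rotvec()),2)
E
python3 - <<'E'
from fit import *
ov=lambda x,y:((x+.5)/5-.5+232,(y+.5)/5-.5+88)
for z in(.0,.02,.03):
    l,r,b=[onz(T,ov(*q),z) for q in((190,537),(525,415),(82,205))]
    d=l-r;e=b-l;print("yaw base",z,np.degrees(np.arctan2(-d[0],d[1])),np.linalg.norm(d),np.degrees(np.arctan2(e[1],e[0])))
b=np.load("p.npy")
for yaw in(17,19,21,24):
    y=np.radians(yaw)
    def r2(q):
        p=[q[0],q[1],y,.105];o,_,_,z=frame(p);return list(res(p))+list(2*(proj(T,o)-tp(613,199)))
    f=least_squares(r2,b[:2],x_scale=.01,diff_step=1e-4);o,xt,yt,z=frame([*f.x,y]);print(yaw,f.x,f.cost,np.round(f.fun[-6:],1))
    im=T["color"].astype(float);B,G,R=[im[...,i] for i in range(3)]
    w=np.clip(R-np.maximum(B,G)-25,0,None);m=np.zeros_like(w);m[134:152,282:302]=1;w*=m
    v,u=np.indices(w.shape);c=np.array([(w*u).sum(),(w*v).sum()])/w.sum()
    cov=np.cov(np.c_[u[w>0],v[w>0]].T,aweights=w[w>0]);ev=np.linalg.eigh(cov)[1][:,1]
    for h in(.02,.03,.037):
        Z=o+h*z;oo,dd=ray(T,c);P=oo+dd*((Z-oo)@z)/(dd@z)-Z;print("  flat",h,c,np.degrees(np.arctan2(P@yt,P@xt)),1e3*np.linalg.norm(P))
    q0,q1=[oo+dd*((Z-oo)@z)/(dd@z) for oo,dd in(ray(T,c),ray(T,c+ev))];e=q1-q0;print("  chord normal",np.degrees(np.arctan2(e@yt,e@xt))+90,len(w[w>0]))
# hub
hsv=cv2.cvtColor(T["color"],cv2.COLOR_BGR2HSV);m=((hsv[...,0]>100)&(hsv[...,0]<125)&(hsv[...,1]>130)&(hsv[...,2]>170)).astype(np.uint8)
m2=np.zeros_like(m);m2[180:220,380:420]=m[180:220,380:420]
cs=np.vstack(np.argwhere(m2)[:,::-1]).astype(np.float32);P=np.array([onz(T,q,.046)[:2] for q in cs],np.float32)*1000
print("hub rect",cv2.minAreaRect(P))
w=np.clip(R-np.maximum(B,G)-25,0,None);m=np.zeros_like(w);m[180:220,380:420]=1;w*=m;c=[(w*u).sum()/w.sum(),(w*v).sum()/w.sum()];print("mark",c,onz(T,c,.046))
E
```

```text
yaw base 0.0 19.336134510263218 0.21962637459823967 17.839755467097053
yaw base 0.02 19.33613451026322 0.21619285850609515 17.839755467097056
yaw base 0.03 19.33613451026322 0.2144761004600229 17.839755467097053
17 [0.5687322  0.01234036] 9.550183568606382 [ 0.   0.9 -0.4 -1.6  0.2 -0.5]
  flat 0.02 [289.4516129  141.84792627] 41.62362032675544 5.737321703332666
  flat 0.03 [289.4516129  141.84792627] 36.39990024710279 6.681923188482976
  flat 0.037 [289.4516129  141.84792627] 33.55569488384786 7.3689014049101935
  chord normal 213.55287265819283 9
19 [0.56856474 0.01277183] 8.141281567250934 [ 0.1  0.9 -0.3 -1.5 -0.1 -0.3]
  flat 0.02 [289.4516129  141.84792627] 38.33587151145896 5.654289623378563
  flat 0.03 [289.4516129  141.84792627] 34.30731377294248 6.696667188639476
  flat 0.037 [289.4516129  141.84792627] 32.165806197404365 7.441308203732177
  chord normal 211.6666529529955 9
21 [0.56843564 0.01314365] 7.176573417425972 [ 0.3  0.8 -0.2 -1.5 -0.4 -0.2]
  flat 0.02 [289.4516129  141.84792627] 35.73518641267456 5.595811247509259
  flat 0.03 [289.4516129  141.84792627] 32.85314937461559 6.725075763617342
  flat 0.037 [289.4516129  141.84792627] 31.353013346539882 7.523093795185268
  chord normal 209.7732302609549 9
24 [0.56813389 0.01361165] 6.3129885463948 [ 0.5  0.8 -0.1 -1.4 -0.7 -0. ]
  flat 0.02 [289.4516129  141.84792627] 31.583002442424032 5.6257873864879135
  flat 0.03 [289.4516129  141.84792627] 30.54548624099866 6.877328932175893
  flat 0.037 [289.4516129  141.84792627] 30.018606543011725 7.754381507122131
  chord normal 206.91996058366095 9
hub rect ((443.3352966308594, -296.08355712890625), (58.31943893432617, 39.49809265136719), 47.804176330566406)
mark [np.float64(394.5694682675815), np.float64(192.3704974271012)] [ 0.45820681 -0.28061592  0.046     ]
```

```bash
python3 - <<'E'
from h import *
a=np.radians(47);x=np.array([np.cos(a),np.sin(a),0]);z=np.array([0,0,-1.]);R=np.c_[x,np.cross(z,x),z]
np.save("Rpick.npy",R);print(delta(R,[.4433,-.296,.14]))
E
```

```text
(array([-522.8, -604. ,   91.4]), array([-3.0000e-02,  4.0000e-02,  1.1055e+02]))
```

Request:
{"name": "apply_moves", "arguments": {
  "commands": [
    [[-27,-31,0],[0,0,6],1],
    [[-54,-62,0],[0,0,12],1],
    [[-81,-93,0],[0,0,18],1],
    [[-108,-124,0],[0,0,24],1],
    [[-135,-155,0],[0,0,30],1],
    [[-162,-186,0],[0,0,36],1],
    [[-189,-217,0],[0,0,42],1],
    [[-216,-248,0],[0,0,48],1],
    [[-243,-279,0],[0,0,54],1],
    [[-270,-310,0],[0,0,60],1],
    [[-297,-341,0],[0,0,66],1],
    [[-324,-372,0],[0,0,72],1]
  ]
}}

```text
t: 1.3
position: [0.3485, -0.0075, 0.2317]
tcp_rot: [[0.083, 0.997, 0.001], [0.997, -0.083, 0.0], [0.0, 0.001, -1.0]]
force: [1.2, 0.9, -0.6]
width: 0.997
grasp_force: 0.0
```

```bash
python3 - <<'E'
from h import *
print(delta(np.load("Rpick.npy"),[.4433,-.296,.10]))
E
```

```text
(array([-279.7,  118.2,  131.8]), array([ 0.07, -0.04, 38.25]))
```

Request:
{"name": "apply_moves", "arguments": {
  "commands": [
    [[-28,12,13],[0,0,4],1],
    [[-56,24,26],[0,0,8],1],
    [[-84,35,39],[0,0,12],1],
    [[-112,47,53],[0,0,16],1],
    [[-140,59,66],[0,0,20],1],
    [[-168,71,79],[0,0,24],1],
    [[-196,83,92],[0,0,28],1],
    [[-224,95,105],[0,0,32],1],
    [[-252,106,119],[0,0,36],1],
    [[-280,118,132],[0,0,38.2],1],
    [[-280,118,132],[0,0,38.2],1],
    [[-280,118,132],[0,0,38.2],1]
  ]
}}

```text
t: 2.3
position: [0.4436, -0.2945, 0.0978]
tcp_rot: [[0.679, 0.734, -0.002], [0.734, -0.679, 0.002], [-0.0, -0.003, -1.0]]
force: [0.1, 0.5, 1.2]
width: 1.002
grasp_force: 0.0
```

```bash
python3 - <<'E'
from h import *
print(delta(np.load("Rpick.npy"),[.4433,-.296,.013]),bot.read_state()["force"])
E
```

```text
(array([-1.3,  1.1, 84.8]), array([-0.16,  0.01,  0.24])) [0.12838919 0.53231369 1.23733859]
```

Request:
{"name": "apply_moves", "arguments": {
  "commands": [
    [[-1,1,20],[0,0,0.2],1],
    [[-1,1,40],[0,0,0.2],1],
    [[-1,1,60],[0,0,0.2],1],
    [[-1,1,75],[0,0,0.2],1],
    [[-1,1,85],[0,0,0.2],1],
    [[-1,1,85],[0,0,0.2],0.7],
    [[-1,1,85],[0,0,0.2],0.5],
    [[-1,1,85],[0,0,0.2],0.3],
    [[-1,1,85],[0,0,0.2],0.3],
    [[-1,1,85],[0,0,0.2],0.3],
    [[-1,1,85],[0,0,0.2],0.2],
    [[-1,1,85],[0,0,0.2],0.2]
  ],
  "squeeze": 70
}}

```text
t: 3.3
position: [0.4457, -0.2959, 0.016]
tcp_rot: [[0.68, 0.733, 0.003], [0.733, -0.68, -0.002], [0.001, 0.004, -1.0]]
force: [0.3, 0.6, 6.2]
width: 0.458
grasp_force: 73.2
```

```bash
python3 - <<'E'
from h import *
for k in range(1):
    c=snap("side");cv2.imwrite("pics/g.png",cv2.resize(c["color"][200:360,270:430],(560,560),interpolation=cv2.INTER_CUBIC))
s=bot.read_state();print(s["position"],s["force"],s["grasp_force"],s["width"])
E
```

```text
[ 0.44572651 -0.29594327  0.01601512] [ 1.56703287 -0.05057816  5.97558642] 73.24209303818861 0.4541274181448324
```

```bash
cat > plan.py <<'E'
from fit import frame
from h import *
P=[.5686,.0128,np.radians(19)]; PHI=33
def tool(h,phi=PHI,off=(.0015,0,.016),dxy=(0,0),P=P):
    o,xt,yt,z=frame(P);a=np.radians(phi);xd=np.cos(a)*xt+np.sin(a)*yt;yd=np.cross(z,xd)
    return np.c_[xd,-yd,-z], o+dxy[0]*xt+dxy[1]*yt+h*z+off[0]*xd+off[1]*yd+off[2]*z
E
python3 - <<'E'
from plan import *
R,p=tool(.12);print(R,p);print(delta(R,p)); print(delta(R,[.4457,-.2959,.316]))
E
```

```text
[[ 0.54136556  0.73976242  0.39959342]
 [ 0.76242862 -0.63227471  0.13759105]
 [ 0.3544375   0.2301744  -0.90630779]] [ 0.51506734 -0.00476874  0.32378952]
(array([ 260.9, -146. , -308.1]), array([-12.52,  21.49,  -4.73]))
(array([   0.3,    1. , -300. ]), array([-12.52,  21.49,  -4.73]))
```

Request:
{"name": "apply_moves", "arguments": {
  "commands": [
    [[0,0,-3],[0,0,0],0.2],
    [[0,0,-10],[0,0,0],0.2],
    [[0,0,-25],[0,0,0],0.2],
    [[0,0,-45],[0,0,0],0.2],
    [[0,0,-70],[0,0,0],0.2],
    [[0,0,-100],[0,0,0],0.2],
    [[0,0,-130],[0,0,0],0.2],
    [[0,0,-160],[0,0,0],0.2],
    [[0,0,-190],[0,0,0],0.2],
    [[0,0,-215],[0,0,0],0.2],
    [[0,0,-230],[0,0,0],0.2],
    [[0,0,-230],[0,0,0],0.2]
  ]
}}

```text
t: 4.45
position: [0.4456, -0.2961, 0.2484]
tcp_rot: [[0.68, 0.733, 0.006], [0.733, -0.68, -0.004], [0.001, 0.007, -1.0]]
force: [0.3, 0.1, -3.4]
width: 0.456
grasp_force: 72.2
```

```bash
python3 - <<'E'
from plan import *
R,p=tool(.14);s=bot.read_state();print(s["position"],s["force"],s["grasp_force"],s["joint_pos"])
print(delta(R,p))
c=snap("side");a=c["color"];d=snap("top")
u=proj(c,s["position"]).astype(int);v=proj(d,s["position"]).astype(int);print(u,v)
A=[cv2.resize(i[max(w[1]-50,0):w[1]+50,w[0]-50:w[0]+50],(400,400),interpolation=cv2.INTER_CUBIC) for i,w in((a,u),(d["color"],v))]
cv2.imwrite("pics/lift.png",np.hstack(A))
E
```

```text
[ 0.44397544 -0.29498341  0.24398813] [-0.36670705  0.59498311 -3.40290193] 72.20655561185708 [-3.35995575e+01  1.73087807e+01  6.91081393e+00  7.96226249e+01
 -1.85077279e-03  9.92540094e+01]
(array([ 253.6, -149.3,  -97.9]), array([-12.74,  21.54,  -4.78]))
[354 227] [413 182]
```

View pics/lift.png

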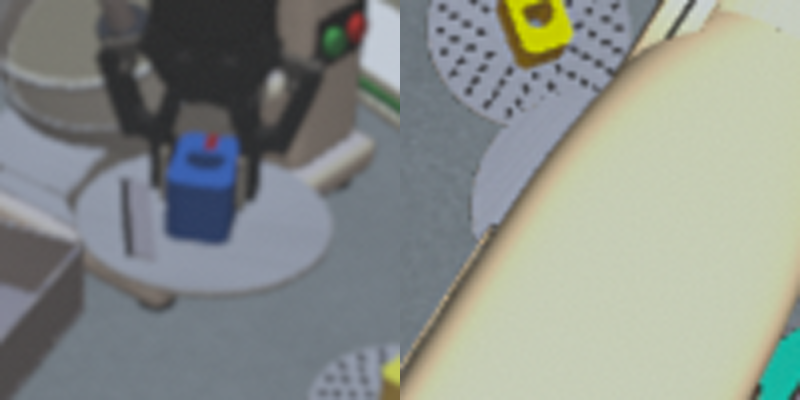

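Lifted: the disc hangs level. Side-crop plate extremes are left (75,225), right (333,222), bottom (205,293). I'll check the grip offset against these.

```bash
python3 - <<'E'
from h import *
c=snap("side");s=bot.read_state();print(s["position"])
C=np.array(s["tcp_rot"]);x=C[:,0];th=np.linspace(0,6.283,361)
f=lambda u:(u+.5)/4-.5
obs=np.array([304+f(75),304+f(333),177+f(293)])
def plate(d,h):
    o=np.array([.4440,-.2950,.2440])-d*x-[0,0,h]
    o=o+ .003*np.array([0,0,1])
    P=np.array([proj(c,o+.08*np.array([np.cos(t),np.sin(t),0])) for t in th]);return np.array([P[:,0].min(),P[:,0].max(),P[:,1].max()])
for d in(0,.0015,.003):
  for h in(.014,.016,.018): print(d,h,np.round(plate(d,h)-obs,2))
E
```

```text
[ 0.4431723  -0.29439854  0.24212115]
0 0.014 [-0.43  0.16  0.33]
0 0.016 [-0.44  0.1   1.04]
0 0.018 [-0.44  0.04  1.74]
0.0015 0.014 [-0.57  0.09  0.7 ]
0.0015 0.016 [-0.58  0.03  1.4 ]
0.0015 0.018 [-0.58 -0.03  2.11]
0.003 0.014 [-0.72  0.02  1.07]
0.003 0.016 [-0.72 -0.04  1.77]
0.003 0.018 [-0.72 -0.1   2.48]
```

Request:
{"name": "apply_moves", "arguments": {
  "commands": [
    [[10,-6,-25],[-1,2,-0.4],0.2],
    [[25,-15,-50],[-2,4,-0.8],0.2],
    [[45,-26,-75],[-3,6,-1.2],0.2],
    [[70,-41,-100],[-4,8,-1.6],0.2],
    [[95,-56,-104],[-5,10,-2],0.2],
    [[120,-71,-104],[-6,12,-2.4],0.2],
    [[145,-86,-104],[-7.2,14,-2.8],0.2],
    [[170,-101,-104],[-8.5,16,-3.2],0.2],
    [[195,-116,-104],[-9.8,18,-3.6],0.2],
    [[220,-130,-104],[-11.2,20,-4.2],0.2],
    [[240,-142,-102],[-12.6,21.5,-4.8],0.2],
    [[254,-150,-100],[-12.6,21.5,-4.8],0.2]
  ]
}}

```text
t: 5.7
position: [0.5048, -0.005, 0.3417]
tcp_rot: [[0.542, 0.742, 0.394], [0.763, -0.631, 0.14], [0.353, 0.225, -0.908]]
force: [-0.2, 0.4, -3.8]
width: 0.458
grasp_force: 72.1
```

```bash
sed -i 's/off=(.0015,0,.016)/off=(.001,0,.0155)/' plan.py; python3 - <<'E'
from plan import *
R,p=tool(.075);s=bot.read_state();print(s["position"],s["joint_pos"]);print(delta(R,p))
E
```

```text
[ 0.50530115 -0.00468385  0.34163579] [ -6.99799794  -4.70145631  -8.95784314  63.44526075  10.80845719
 122.92663354]
(array([-1.5,  3.7, 65.5]), array([-0.44,  0.13,  0.15]))
```

Request:
{"name": "apply_moves", "arguments": {
  "commands": [
    [[0,1,15],[-0.2,0,0],0.2],
    [[-1,2,30],[-0.4,0,0.1],0.2],
    [[-1.5,3.5,45],[-0.4,0.1,0.1],0.2],
    [[-1.5,3.7,60],[-0.4,0.1,0.1],0.2],
    [[-1.5,3.7,72],[-0.4,0.1,0.1],0.2],
    [[-1.5,3.7,80],[-0.4,0.1,0.1],0.2],
    [[-1.5,3.7,80],[-0.4,0.1,0.1],0.2],
    [[-1.5,3.7,80],[-0.4,0.1,0.1],0.2],
    [[-1.5,3.7,80],[-0.4,0.1,0.1],0.2],
    [[-1.5,3.7,80],[-0.4,0.1,0.1],0.2]
  ]
}}

```text
t: 6.63
position: [0.5411, 0.0004, 0.2731]
tcp_rot: [[0.542, 0.736, 0.405], [0.761, -0.634, 0.135], [0.357, 0.235, -0.904]]
force: [0.3, -0.3, -2.9]
width: 0.454
grasp_force: 72.1
```

```bash
python3 - <<'E'
from plan import *
R,p=tool(.06);s=bot.read_state();print(s["position"],s["force"],delta(R,p))
c=snap("side");cv2.imwrite("pics/s2.png",c["color"]);d=snap("top");cv2.imwrite("pics/t2.png",d["color"])
A=cv2.resize(c["color"][135:235,290:390],(600,600),interpolation=cv2.INTER_CUBIC)
cv2.imwrite("pics/s2c.png",A)
E
```

```text
[5.41101780e-01 5.05063290e-04 2.73070315e-01] [ 0.28750218 -0.12265943 -4.12927471] (array([-0.7, -4.3,  3.4]), array([ 0.36, -0.12, -0.09]))
```

View pics/s2c.png

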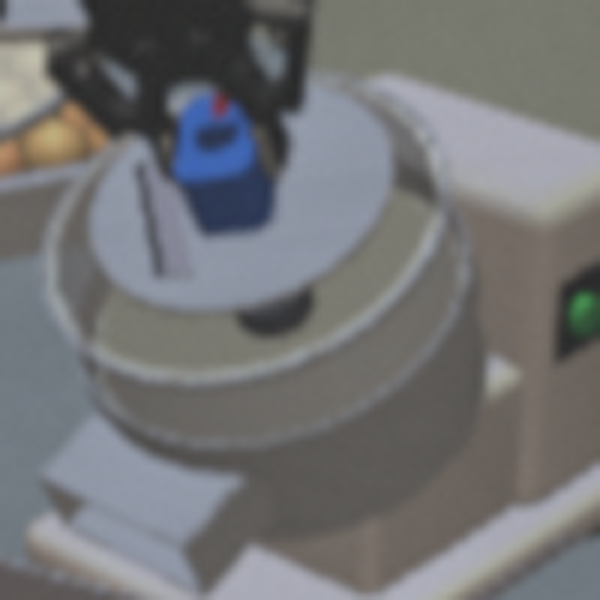

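Crop: plate left (88,205), bottom (210,311), right (393,165); rim left (46,260), bottom (220,382), right (447,150). Clearly the disc sits off-centre. I'll compare it numerically against the rim.

```bash
python3 - <<'E'
from fit import *
from plan import P,PHI
c=S;g=lambda q:np.array([(q[0]+.5)/6-.5+290,(q[1]+.5)/6-.5+135])
pl=[g(q) for q in[(88,205),(100,255),(140,292),(210,311),(280,300),(340,265),(375,225),(393,165),(385,120)]]
rm=[g(q) for q in[(46,260),(100,345),(150,372),(220,382),(300,368),(370,325),(420,250),(447,160)]]
o,xt,yt,z=frame(P)
s=bot.read_state();C=np.array(s["tcp_rot"]);xd,zd=C[:,0],-C[:,2]
yd=np.cross(zd,xd)
def circ(o,a,b,R): return pr(c,o+R*(np.cos(th)[:,None]*a+np.sin(th)[:,None]*b))
def fitc(o0,a,b,R,pts):
    def r(q):
        Q=circ(o0+q[0]*a+q[1]*b,a,b,R)
        j=[np.argmin(np.linalg.norm(Q-u,axis=1)) for u in pts];return np.concatenate([Q[k]-u for k,u in zip(j,pts)])
    f=least_squares(r,[0,0],x_scale=.01,diff_step=1e-3*0+.01);return 1e3*f.x,f.cost
ctr=s["position"]-.001*xd-.0155*zd
e=ctr-o;print("disc ctr pred in seat frame mm",1e3*np.array([e@xt,e@yt,e@z]))
for hh in (-.003,0,.003): print("plate offset",fitc(ctr+(.002+hh)*zd,xt,yt,.08,pl))
for R in(.103,.105): print("rim offset",R,fitc(o+.048*z,xt,yt,R,rm))
print("tip,side/top px",proj(S,o+.04*z),proj(T,o+.04*z),sp(580,150),tp(622,208))
E
```

```text
disc ctr pred in seat frame mm [ 2.52286238 -3.03059269 62.95197513]
plate offset (array([6.50060523, 5.12241745]), np.float64(1.6689333035083556))
plate offset (array([5.38175406, 3.05707505]), np.float64(1.4689003131190352))
plate offset (array([3.86427742, 0.92187201]), np.float64(1.3817098818875917))
rim offset 0.103 (array([ 0.70602394, -2.38401603]), np.float64(4.7273177501522055))
rim offset 0.105 (array([ 2.6007966 , -0.53243628]), np.float64(4.0782582483175664))
tip,side/top px [330.44589717 173.83095973] [291.79904674 143.76680562] (330.6, 174.6) (291.75, 143.35)
```

```bash
python3 - <<'E'
import cv2
a=cv2.imread("pics/t2.png");cv2.imwrite("pics/t2c.png",cv2.resize(a[85:205,230:350],(600,600),interpolation=cv2.INTER_CUBIC))
E
```

```text
(no output)
```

View pics/t2c.png

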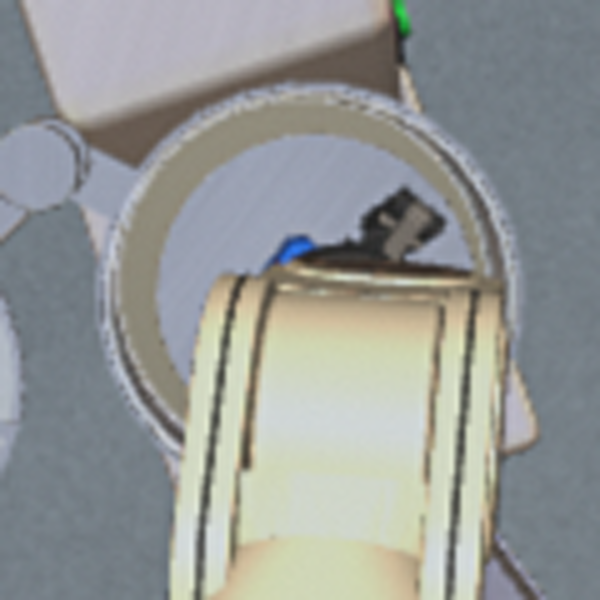

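Top crop: plate edge left (157,300), top (315,132), right (483,265); rim outer left (100,290), top (310,83), right (520,300). Now a joint two-view fit.

```bash
cat > rel.py <<'E'
from fit import *
from plan import P
o,xt,yt,z=frame(P)
def joint(o0,a,b,n,R,ps,pt,dn=(0,),fixh=False):
    def r(q):
        out=[]
        for c,pts in((S,ps),(T,pt)):
            if not len(pts): continue
            Q=pr(c,o0+q[0]*a+q[1]*b+(0 if fixh else q[2])*n+R*(np.cos(th)[:,None]*a+np.sin(th)[:,None]*b))
            for u in pts:
                k=np.argmin(np.linalg.norm(Q-u,axis=1));t=Q[(k+1)%360]-Q[k-1];t=t/np.linalg.norm(t);e=Q[k]-u
                out.append(t[0]*e[1]-t[1]*e[0])
        return out
    f=least_squares(r,[0,0] if fixh else [0,0,0],x_scale=.01,diff_step=1e-3,loss="soft_l1");return 1e3*f.x,np.round(f.fun,1)
E
python3 - <<'E'
from rel import *
g=lambda q:np.array([(q[0]+.5)/6-.5+290,(q[1]+.5)/6-.5+135])
t5=lambda q:np.array([(q[0]+.5)/5-.5+230,(q[1]+.5)/5-.5+85])
ov=lambda q:np.array([(q[0]+.5)/5-.5+232,(q[1]+.5)/5-.5+88])
pl=[g(q) for q in[(88,205),(100,255),(140,292),(210,311),(280,300),(340,265),(375,225),(393,165),(385,120)]]
rm=[g(q) for q in[(46,260),(100,345),(150,372),(220,382),(300,368),(370,325),(420,250),(447,160)]]
pt=[t5(q) for q in[(157,300),(210,170),(260,142),(315,132),(380,145),(430,175),(465,220),(483,265)]]
rt=[ov(q) for q in[(95,270),(298,69),(505,280),(300,486),(150,132),(445,130),(150,420)]]
s=bot.read_state();C=np.array(s["tcp_rot"]);xd,zd=C[:,0],-C[:,2]
ctr=s["position"]-.001*xd-.0155*zd+.003*zd
a=xt-zd*(xt@zd);b=np.cross(zd,a)
d=o-(ctr-.003*zd);print("FK needs",1e3*np.array([d@xt,d@yt,d@z]))
print("disc both",joint(ctr,a,b,zd,.08,pl,pt));print("disc S",joint(ctr,a,b,zd,.08,pl,[],fixh=True)[0]);print("disc T",joint(ctr,a,b,zd,.08,[],pt,fixh=True)[0])
for R in(.103,.105): print("rim both",R,joint(o+.048*z,xt,yt,z,R,rm,rt));print("rim S",joint(o+.048*z,xt,yt,z,R,rm,[],fixh=True)[0]);print("rim T",joint(o+.048*z,xt,yt,z,R,[],rt,fixh=True)[0])
E
```

```text
FK needs [ -2.39937449   2.96143328 -62.76185031]
disc both (array([ 0.66370613, -1.62127085,  5.74225926]), array([-0.5,  1. ,  1.2,  0. , -0.7, -0.5, -0.2,  0.3, -0.7, -0.5, -0.4,
        0.2,  0.5,  0.8,  0.3, -0. , -0.8]))
disc S [5.38051747 2.14223671]
disc T [-0.17939587 -1.45268944]
rim both 0.103 (array([ 1.59864199, -0.67355387, -0.62127838]), array([-1.2,  1. ,  0.2, -0.7, -1.5, -0.9,  1.2, -1.5, -0.3, -0.4, -0.5,
       -1.6, -0.6, -0.5, -1.1]))
rim S [ 1.46543459 -3.44921203]
rim T [ 1.57594198 -0.08154531]
rim both 0.105 (array([ 0.92665484, -0.64101077,  0.78553998]), array([-0.3,  1.7,  0.7, -0.4, -1.2, -0.7,  1.5, -1. ,  0.4,  0.1,  0.4,
       -0.5, -0.1,  0.3, -0.2]))
rim S [ 2.82714755 -1.44503588]
rim T [ 0.35604389 -0.29999167]
```

```bash
python3 - <<'E'
from plan import *
for h in(.06,.045,.03,.0): print(h,delta(*tool(h,dxy=(.0003,.001))))
print(bot.read_state()["force"])
E
```

```text
0.06 (array([ 0.5, -4.3,  2.6]), array([ 0.27, -0.08, -0.09]))
0.045 (array([ 0.5, -4.4, 17.6]), array([ 0.27, -0.08, -0.09]))
0.03 (array([ 0.4, -4.5, 32.6]), array([ 0.27, -0.08, -0.09]))
0.0 (array([ 0.4, -4.6, 62.6]), array([ 0.27, -0.08, -0.09]))
[-0.16233404 -0.37697667 -3.38612453]
```

Request:
{"name": "apply_moves", "arguments": {
  "commands": [
    [[0.2,-2,2],[0.3,0,0],0.2],
    [[0.5,-4.3,5],[0.3,0,0],0.2],
    [[0.5,-4.3,9],[0.3,0,0],0.2],
    [[0.5,-4.3,13],[0.3,0,0],0.2],
    [[0.5,-4.4,17],[0.3,0,0],0.2],
    [[0.5,-4.4,20],[0.3,0,0],0.2],
    [[0.5,-4.4,23],[0.3,0,0],0.2],
    [[0.5,-4.4,25],[0.3,0,0],0.2],
    [[0.5,-4.4,25],[0.3,0,0],0.2],
    [[0.5,-4.4,25],[0.3,0,0],0.2]
  ]
}}

```text
t: 7.97
position: [0.5479, 0.0073, 0.2484]
tcp_rot: [[0.542, 0.739, 0.4], [0.761, -0.633, 0.139], [0.356, 0.229, -0.906]]
force: [0.4, 0.3, -4.1]
width: 0.459
grasp_force: 72.1
```

```bash
cat > st.py <<'E'
from plan import *
import sys
h=float(sys.argv[1]);s=bot.read_state();C=np.array(s["tcp_rot"]);d=delta(*tool(h,dxy=(.0003,.001)))
print("h=",1e3*h+d[0][2],d,"Ftool",np.round(C.T@s["force"],1),"Mtool",np.round(C.T@s["moment"],2),"gf",s["grasp_force"],s["width"],s["t"])
E
python3 st.py .0
```

```text
h= 37.7 (array([-0.2, -0.3, 37.7]), array([-0.01, -0.09, -0.09])) Ftool [-0.2 -0.3  3.8] Mtool [ 0.42 -0.57  0.  ] gf 72.12112260516733 0.45956072592081815 8.0667
```

Request:
{"name": "apply_moves", "arguments": {
  "commands": [
    [[0,0,1],[0,0,0],0.2],
    [[0,0,2],[0,0,0],0.2],
    [[0,0,3],[0,0,0],0.2],
    [[0,0,4],[0,0,0],0.2],
    [[0,0,5],[0,0,0],0.2],
    [[0,0,6],[0,0,0],0.2],
    [[0,0,7],[0,0,0],0.2],
    [[0,0,7],[0,0,0],0.2],
    [[0,0,7],[0,0,0],0.2]
  ]
}}

```text
t: 8.82
position: [0.5508, 0.0077, 0.242]
tcp_rot: [[0.543, 0.739, 0.4], [0.761, -0.634, 0.138], [0.355, 0.23, -0.906]]
force: [0.0, -4.7, -4.4]
width: 0.454
grasp_force: 72.3
```

```bash
python3 st.py .0
```

```text
h= 30.4 (array([ 0.4, -0.4, 30.4]), array([ 0.01, -0.01, -0.11])) Ftool [-4.6  2.8  4.2] Mtool [-0.32 -1.4  -0.03] gf 72.24721436381657 0.45609334226115195 8.9167
```

Request:
{"name": "apply_moves", "arguments": {
  "commands": [
    [[-0.7,0.4,0],[0,0,0],0.2],
    [[-1.4,0.8,0],[0,0,0],0.2],
    [[-1.4,0.8,1],[0,0,0],0.2],
    [[-1.4,0.8,2],[0,0,0],0.2],
    [[-1.4,0.8,3],[0,0,0],0.2],
    [[-1.4,0.8,4],[0,0,0],0.2],
    [[-1.4,0.8,4],[0,0,0],0.2],
    [[-1.4,0.8,4],[0,0,0],0.2]
  ]
}}

```text
t: 9.58
position: [0.5521, 0.0075, 0.2382]
tcp_rot: [[0.542, 0.739, 0.4], [0.761, -0.633, 0.139], [0.356, 0.229, -0.906]]
force: [-0.2, -1.0, -2.7]
width: 0.46
grasp_force: 72.3
```

```bash
python3 st.py .0
```

```text
h= 26.5 (array([ 1.2, -0.8, 26.5]), array([-0.04, -0.09, -0.08])) Ftool [-1.1 -1.3  3.5] Mtool [ 0.43 -0.63 -0.03] gf 72.29402784258127 0.4574996896213777 9.6833
```

Request:
{"name": "apply_moves", "arguments": {
  "commands": [
    [[0,0,1.5],[0,0,0],0.2],
    [[0,0,3],[0,0,0],0.2],
    [[0,0,4.5],[0,0,0],0.2],
    [[0,0,6],[0,0,0],0.2],
    [[0,0,7.5],[0,0,0],0.2],
    [[0,0,9],[0,0,0],0.2],
    [[0,0,10],[0,0,0],0.2],
    [[0,0,10],[0,0,0],0.2],
    [[0,0,10],[0,0,0],0.2]
  ]
}}

```text
t: 10.43
position: [0.5561, 0.0086, 0.2291]
tcp_rot: [[0.542, 0.739, 0.4], [0.761, -0.633, 0.139], [0.356, 0.229, -0.906]]
force: [-0.9, 0.4, -2.8]
width: 0.454
grasp_force: 72.3
```

```bash
python3 st.py .0
```

```text
h= 16.6 (array([ 1.3, -1. , 16.6]), array([-0.02, -0.08, -0.09])) Ftool [-0.4 -1.   3.4] Mtool [ 0.41 -0.55 -0.04] gf 72.29014661628753 0.4578749408868321 10.5333
```

Sliding freely. Continuing down.

Request:
{"name": "apply_moves", "arguments": {
  "commands": [
    [[0,0,1.5],[0,0,0],0.2],
    [[0,0,3],[0,0,0],0.2],
    [[0,0,4.5],[0,0,0],0.2],
    [[0,0,6],[0,0,0],0.2],
    [[0,0,7.5],[0,0,0],0.2],
    [[0,0,8.5],[0,0,0],0.2],
    [[0,0,9.5],[0,0,0],0.2],
    [[0,0,10],[0,0,0],0.2],
    [[0,0,10],[0,0,0],0.2],
    [[0,0,10],[0,0,0],0.2]
  ]
}}

```text
t: 11.37
position: [0.5602, 0.01, 0.2202]
tcp_rot: [[0.542, 0.739, 0.4], [0.761, -0.633, 0.139], [0.356, 0.229, -0.906]]
force: [-0.1, -0.6, -3.4]
width: 0.453
grasp_force: 72.3
```

```bash
python3 st.py .0
```

```text
h= 6.6 (array([ 1.3, -1. ,  6.6]), array([-0.02, -0.08, -0.09])) Ftool [-0.7 -0.4  2.2] Mtool [ 0.35 -0.58  0.01] gf 72.29023280320689 0.456773460301878 11.4667
```

Request:
{"name": "apply_moves", "arguments": {
  "commands": [
    [[0,0,1],[0,0,0],0.2],
    [[0,0,2],[0,0,0],0.2],
    [[0,0,3],[0,0,0],0.2],
    [[0,0,4],[0,0,0],0.2],
    [[0,0,5],[0,0,0],0.2],
    [[0,0,6],[0,0,0],0.2],
    [[0,0,7],[0,0,0],0.2],
    [[0,0,8],[0,0,0],0.2],
    [[0,0,8],[0,0,0],0.2],
    [[0,0,8],[0,0,0],0.2]
  ]
}}

```text
t: 12.3
position: [0.5628, 0.011, 0.2142]
tcp_rot: [[0.542, 0.739, 0.401], [0.761, -0.634, 0.139], [0.356, 0.23, -0.906]]
force: [-9.0, -1.5, 5.6]
width: 0.463
grasp_force: 73.5
```

```bash
python3 st.py .0
```

```text
h= 0.0 (array([ 1.3, -0.9, -0. ]), array([ 0.01, -0.09, -0.1 ])) Ftool [-3.4 -4.  -9.4] Mtool [ 1.02 -1.16  0.04] gf 73.52712490455701 0.4594645406757393 12.4
```

Request:
{"name": "apply_moves", "arguments": {
  "commands": [
    [[0,0,1],[0,0,0],0.2],
    [[0,0,2],[0,0,0],0.2],
    [[0,0,2],[0,0,0],0.2],
    [[0,0,1],[0,0,0],0.5],
    [[0,0,0],[0,0,0],0.7],
    [[0,0,0],[0,0,0],0.8],
    [[0,0,0],[0,0,0],0.8],
    [[0,0,0],[0,0,0],0.8]
  ]
}}

```text
t: 13.07
position: [0.5637, 0.0112, 0.2129]
tcp_rot: [[0.542, 0.739, 0.4], [0.761, -0.633, 0.139], [0.356, 0.229, -0.906]]
force: [0.5, -0.3, -0.6]
width: 0.797
grasp_force: 0.0
```

```bash
python3 st.py .0
```

```text
h= -1.8 (array([ 1.3, -0.8, -1.8]), array([-0.04, -0.07, -0.09])) Ftool [ 0.5  0.5 -0.3] Mtool [ 0.21 -0.41 -0.02] gf 0.0 0.7985067379574713 13.1667
```

Request:
{"name": "apply_moves", "arguments": {
  "commands": [
    [[0,0,-5],[0,0,0],0.8],
    [[0,0,-15],[0,0,0],0.8],
    [[0,0,-30],[0,0,0],0.8],
    [[0,0,-50],[0,0,0],0.8],
    [[0,0,-70],[0,0,0],0.8],
    [[0,0,-95],[0,0,0],0.8],
    [[0,0,-120],[0,0,0],0.8],
    [[0,0,-140],[0,0,0],0.8],
    [[0,0,-150],[0,0,0],0.8],
    [[0,0,-150],[0,0,0],0.8]
  ]
}}

```text
t: 14.0
position: [0.5039, -0.0102, 0.3533]
tcp_rot: [[0.54, 0.737, 0.407], [0.761, -0.634, 0.138], [0.359, 0.235, -0.903]]
force: [0.2, 0.3, -0.5]
width: 0.801
grasp_force: 0.0
```

```bash
python3 - <<'E'
from plan import *
c=snap("side");d=snap("top");cv2.imwrite("pics/t3.png",d["color"]);s=bot.read_state();print(s["position"],s["force"])
A=[cv2.resize(c["color"][135:235,290:390],(400,400),interpolation=cv2.INTER_CUBIC),cv2.resize(c["color"][90:190,230:330],(400,400),interpolation=cv2.INTER_CUBIC)]
cv2.imwrite("pics/s3.png",np.hstack(A))
E
```

```text
[ 0.50296351 -0.00964044  0.34781012] [ 0.4291247  -0.46964722  0.42951739]
```

View pics/s3.png

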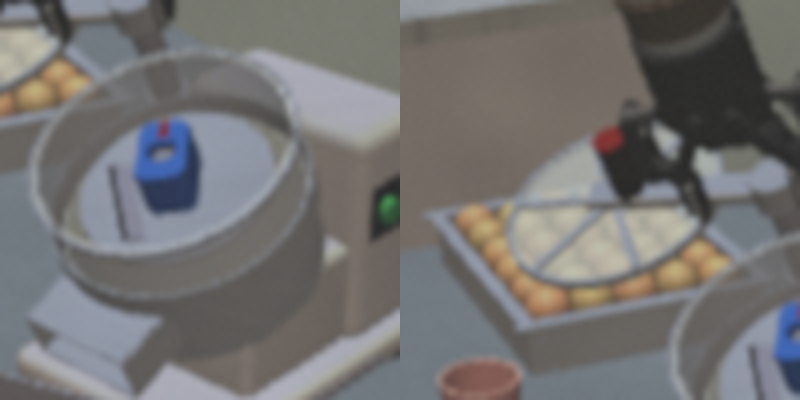

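Seated: shaft tip visible in the hub hole, and plate deep in the chamber. Handle red cap at side px (282,124); column cap ≈(322,135). Triangulating the pusher.

```bash
cat > push.py <<'E'
from fit import *
from plan import P
P=list(P);o,xt,yt,z=frame(P)
def loc(X): e=X-o;return 1e3*np.array([e@xt,e@yt,e@z])
E
python3 - <<'E'
from push import *
im=T0=cv2.imread("pics/top0.png").astype(float);si=cv2.imread("pics/side0.png").astype(float)
def redc(im,x0,x1,y0,y1):
    w=np.clip(im[...,2]-np.maximum(im[...,0],im[...,1])-60,0,None);m=np.zeros_like(w);m[y0:y1,x0:x1]=1;w*=m
    v,u=np.indices(w.shape);return np.array([(w*u).sum(),(w*v).sum()])/w.sum(),(w>0).sum()
rt,n1=redc(im,185,210,148,170);rs,n2=redc(cv2.imread("pics/s2.png").astype(float)*0+si,272,292,115,135)
print(rt,n1,rs,n2)
X,e=tri(T,rt,S,rs);print("handle top",X,e,loc(X))
pc=(239.3,117.7)
for sx in((322,135),(323,133)):
    Y,e=tri(T,pc,S,sx);print("pivot",Y,e,loc(Y),np.linalg.norm(loc(Y)[:2]),np.linalg.norm((loc(Y)-loc(X))[:2]))
# pivot on ray of top image with 150 mm from shaft
for H in(.09,.1,.11,.12,.13):
    oo,dd=ray(T,pc);Z=o+H*z;Q=oo+dd*((Z-oo)@z)/(dd@z);print(H,loc(Q),np.hypot(*loc(Q)[:2]),np.hypot(*(loc(Q)-loc(X))[:2]),proj(S,Q))
E
```

```text
[195.10964495 158.06475309] 119 [281.65555556 124.40555556] 19
handle top [0.49037286 0.22102476 0.33924779] 0.0013849178766757162 [ 53.25324008 222.34864113 128.81053873]
pivot [0.59232464 0.12714546 0.31580022] 0.004472599258469177 [103.00899794 100.39177059  79.73751728] 143.83796876921625 131.71603437810742
pivot [0.59202502 0.12491572 0.32268664] 0.0004172196506628457 [105.00465355  98.38105502  86.40525891] 143.89165804614498 134.33603836085777
0.09 [104.92042312  98.29318248  90.        ] 143.7701113239055 134.384726158644 [322.63588575 132.21110552]
0.1 [105.12579338  97.66858178 100.        ] 143.49419605010354 135.04028652615543 [321.96237442 129.88923041]
0.11 [105.33116363  97.04398108 110.        ] 143.2207676839899 135.6958656383718 [321.28194164 127.54349414]
0.12 [105.53653388  96.41938038 120.        ] 142.94984049611875 136.35146322491917 [320.59448015 125.17352701]
0.13 [105.74190414  95.79477968 130.        ] 142.6814287343966 137.00707902059088 [319.8998805  122.77895161]
```

```bash
cat >> push.py <<'E'
PV=np.array([.109,.103])
def ptool(al,h,r=.130,x=None):
    a=np.radians(al);q=PV+r*np.array([np.cos(a),np.sin(a)])
    xd=np.cos(a)*xt+np.sin(a)*yt
    return np.c_[xd,-np.cross(z,xd),-z],o+q[0]*xt+q[1]*yt+h*z
E
python3 - <<'E'
from push import *
print(np.hypot(53.3-109,222.3-103),np.degrees(np.arctan2(222.3-103,53.3-109)))
print(delta(*ptool(115,.17)),bot.read_state()["joint_pos"])
E
```

```text
131.6623712379509 115.02740935932785
(array([ 165.5, -155.8,   -6.5]), array([ -0.09,  -0.11, -82.1 ])) [ -7.71889679  -5.14163371  -8.57824245  64.05033147  11.03837789
 122.56037493]
```

Request:
{"name": "apply_moves", "arguments": {
  "commands": [
    [[13,-12,-15],[0,0,-7],1],
    [[27,-26,-20],[0,0,-14],1],
    [[41,-39,-20],[0,0,-21],1],
    [[55,-52,-20],[0,0,-28],1],
    [[69,-65,-20],[0,0,-35],1],
    [[83,-78,-20],[0,0,-42],1],
    [[97,-91,-20],[0,0,-49],1],
    [[111,-104,-20],[0,0,-56],1],
    [[125,-117,-15],[0,0,-63],1],
    [[139,-130,-10],[0,0,-70],1],
    [[153,-143,-7],[0,0,-77],1],
    [[165.5,-156,-6.5],[0,0,-82],1]
  ]
}}

```text
t: 15.4
position: [0.4749, 0.2153, 0.3766]
tcp_rot: [[-0.661, 0.636, 0.398], [0.729, 0.67, 0.138], [-0.179, 0.382, -0.907]]
force: [0.1, 0.5, 0.4]
width: 1.002
grasp_force: 0.0
```

Request:
{"name": "apply_moves", "arguments": {
  "commands": [
    [[0,0,0],[0,0,0],1],
    [[0,0,0],[0,0,0],1],
    [[0,0,0],[0,0,0],1]
  ]
}}

```text
t: 15.65
position: [0.4751, 0.2139, 0.3774]
tcp_rot: [[-0.656, 0.641, 0.399], [0.734, 0.665, 0.138], [-0.177, 0.384, -0.906]]
force: [-0.7, -0.7, -0.5]
width: 0.997
grasp_force: 0.0
```

```bash
python3 - <<'E'
from push import *
print(delta(*ptool(115,.090)),bot.read_state()["joint_pos"])
c=snap("side");d=snap("top")
A=[cv2.resize(c["color"][70:170,230:330],(400,400),interpolation=cv2.INTER_CUBIC),cv2.resize(d["color"][108:208,150:250],(400,400),interpolation=cv2.INTER_CUBIC)]
cv2.imwrite("pics/h.png",np.hstack(A))
E
```

```text
(array([ 0.8,  0. , 80.8]), array([ 0.04, -0.01, -0.19])) [25.85200673 -4.73627821 -4.09450757 65.76468914 -2.86823725 71.40072192]
```

View pics/h.png

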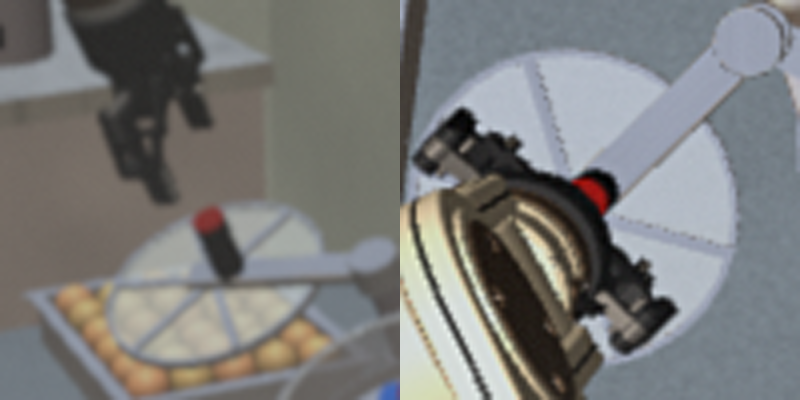

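The open fingers straddle the handle in the top view and stand above its cap in the side view. Descend and grip.

Request:
{"name": "apply_moves", "arguments": {
  "commands": [
    [[0.8,0,12],[0,0,0],1],
    [[0.8,0,24],[0,0,0],1],
    [[0.8,0,36],[0,0,0],1],
    [[0.8,0,46],[0,0,0],1],
    [[0.8,0,56],[0,0,0],1],
    [[0.8,0,64],[0,0,0],1],
    [[0.8,0,72],[0,0,0],1],
    [[0.8,0,78],[0,0,0],1],
    [[0.8,0,81],[0,0,0],1],
    [[0.8,0,81],[0,0,0],1],
    [[0.8,0,81],[0,0,0],1]
  ]
}}

```text
t: 16.77
position: [0.5071, 0.2261, 0.3045]
tcp_rot: [[-0.656, 0.64, 0.4], [0.733, 0.666, 0.139], [-0.177, 0.385, -0.906]]
force: [0.2, -0.9, -0.1]
width: 1.003
grasp_force: 0.0
```

Request:
{"name": "apply_moves", "arguments": {
  "commands": [
    [[0,0,0],[0,0,0],0.6],
    [[0,0,0],[0,0,0],0.4],
    [[0,0,0],[0,0,0],0.3],
    [[0,0,0],[0,0,0],0.25],
    [[0,0,0],[0,0,0],0.2],
    [[0,0,0],[0,0,0],0.2],
    [[0,0,0],[0,0,0],0.2],
    [[0,0,0],[0,0,0],0.2],
    [[0,0,0],[0,0,0],0.2]
  ],
  "squeeze": 30
}}

```text
t: 17.52
position: [0.507, 0.226, 0.3047]
tcp_rot: [[-0.656, 0.639, 0.4], [0.733, 0.666, 0.139], [-0.178, 0.385, -0.906]]
force: [-3.1, -0.2, 3.5]
width: 0.32
grasp_force: 29.5
```

```bash
cat > sp.py <<'E'
from push import *
import sys
s=bot.read_state();C=np.array(s["tcp_rot"]);L=loc(s["position"])
print("loc",np.round(L,1),"r",np.hypot(*(L[:2]/1e3-PV)),"al",np.degrees(np.arctan2(*(L[:2]/1e3-PV)[::-1])),"F",np.round(C.T@s["force"],1),"gf",s["grasp_force"],s["width"],s["t"])
for a in map(float,sys.argv[1:]): print(a,*delta(*ptool(a,.0905)))
E
python3 sp.py 115 125 135 145 155 165
```

```text
loc [ 54.4 221.6  90.2] r 0.13058475342411038 al 114.71367957367147 F [ 0.9 -1.2 -5.2] gf 29.53319013118744 0.3230928070175336 17.6167
115.0 [-0.6 -0.7 -0.3] [ 0.09 -0.03 -0.09]
125.0 [ -2.6 -23.2  -0.4] [  0.1   -0.02 -10.09]
135.0 [ -8.5 -45.1  -0.4] [ 1.000e-01 -1.000e-02 -2.009e+01]
145.0 [-18.1 -65.6  -0.4] [  0.1   -0.   -30.09]
155.0 [-31.1 -84.2  -0.5] [ 1.000e-01  1.000e-02 -4.009e+01]
165.0 [ -47.2 -100.2   -0.5] [ 1.000e-01  2.000e-02 -5.009e+01]
```

Request:
{"name": "apply_moves", "arguments": {
  "commands": [
    [[-0.3,-9.1,0],[0,0,-4],0.2],
    [[-1.3,-18.1,0],[0,0,-8],0.2],
    [[-2.8,-27,0],[0,0,-12],0.2],
    [[-5,-35.8,0],[0,0,-16],0.2],
    [[-7.8,-44.5,0],[0,0,-20],0.2],
    [[-11.2,-52.9,0],[0,0,-24],0.2],
    [[-15.2,-61,0],[0,0,-28],0.2],
    [[-19.8,-68.9,0],[0,0,-32],0.2],
    [[-24.8,-76.4,0],[0,0,-36],0.2],
    [[-30.4,-83.6,0],[0,0,-40],0.2],
    [[-30.4,-83.6,0],[0,0,-40],0.2],
    [[-30.4,-83.6,0],[0,0,-40],0.2]
  ],
  "squeeze": 40
}}

```text
t: 18.62
position: [0.4731, 0.1477, 0.2783]
tcp_rot: [[-0.914, 0.067, 0.4], [0.133, 0.981, 0.139], [-0.384, 0.18, -0.906]]
force: [-6.7, -0.6, 7.3]
width: 0.319
grasp_force: 41.5
```

```bash
python3 sp.py 155 195; python3 -c "
from h import *;print(bot.read_state()['joint_pos'])"
```

```text
loc [ -8.9 158.8  90.5] r 0.13041055519281314 al 154.68974126971924 F [  3.4  -0.7 -10. ] gf 41.511563658714294 0.3208100563788622 18.7167
155.0 [-0.4 -0.7  0. ] [ 0.07  0.04 -0.01]
195.0 [-30.8 -84.3  -0.1] [  0.05   0.06 -40.01]
[ 16.73735977  -6.73012196 -20.52315475  51.15996847   1.00253781
  22.96309728]
```

Request:
{"name": "apply_moves", "arguments": {
  "commands": [
    [[-0.3,-9.1,-0.5],[0,0,-4],0.2],
    [[-1.3,-18.1,-1],[0,0,-8],0.2],
    [[-2.8,-27,-1],[0,0,-12],0.2],
    [[-5,-35.8,-1],[0,0,-16],0.2],
    [[-7.8,-44.5,-1],[0,0,-20],0.2],
    [[-11.2,-52.9,-1],[0,0,-24],0.2],
    [[-15.2,-61,-1],[0,0,-28],0.2],
    [[-19.8,-68.9,-1],[0,0,-32],0.2],
    [[-24.8,-76.4,-1],[0,0,-36],0.2],
    [[-30.4,-83.6,-1],[0,0,-40],0.2],
    [[-30.4,-83.6,-1],[0,0,-40],0.2],
    [[-30.4,-83.6,-1],[0,0,-40],0.2]
  ]
}}

```text
t: 19.72
position: [0.4961, 0.0618, 0.2759]
tcp_rot: [[-0.743, -0.535, 0.402], [-0.528, 0.838, 0.139], [-0.411, -0.109, -0.905]]
force: [-1.0, 1.0, 4.2]
width: 0.313
grasp_force: 40.8
```

```bash
python3 sp.py 195 223.4
```

```text
loc [-15.6  70.1  91.1] r 0.12891146591240144 al -165.21103372101666 F [-2.9 -0.5 -4.3] gf 40.80669343471527 0.31571871568028803 19.8167
195.0 [ 1.1 -0.5  0.6] [-0.03  0.17 -0.1 ]
223.4 [-14.7 -62.3   0.6] [ -0.07   0.16 -28.5 ]
```

Request:
{"name": "apply_moves", "arguments": {
  "commands": [
    [[-0.3,-9.1,0],[0,0,-4],0.2],
    [[-1.3,-18.1,0],[0,0,-8],0.2],
    [[-2.8,-27,0],[0,0,-12],0.2],
    [[-5,-35.8,0],[0,0,-16],0.2],
    [[-7.8,-44.5,0],[0,0,-20],0.2],
    [[-9.4,-48.7,0],[0,0,-22],0.2],
    [[-11.2,-52.9,0],[0,0,-24],0.2],
    [[-13.2,-57,0],[0,0,-26],0.2],
    [[-15.2,-61,0],[0,0,-28],0.2],
    [[-15.2,-61,0],[0,0,-28],0.2],
    [[-15.2,-61,0],[0,0,-28],0.2]
  ]
}}

```text
t: 20.73
position: [0.5396, 0.0204, 0.2891]
tcp_rot: [[-0.403, -0.822, 0.401], [-0.86, 0.491, 0.142], [-0.314, -0.288, -0.905]]
force: [-2.3, 4.8, 7.0]
width: 0.317
grasp_force: 41.1
```

```bash
python3 sp.py 223.4
```

```text
loc [15.  16.6 91.3] r 0.12766233151353173 al -137.41973600077935 F [-5.4  2.9 -5.7] gf 41.04000270366669 0.31505661552236347 20.8333
223.4 [ 2.3 -1.8  0.8] [-0.    0.29 -0.44]
```

Request:
{"name": "apply_moves", "arguments": {
  "commands": [
    [[-0.7,-1.5,0],[0,0,-0.7],0.2],
    [[-1.2,-3,0],[0,0,-1.4],0.2],
    [[-1.2,-4.5,0],[0,0,-2],0.2],
    [[-1.3,-6,0],[0,0,-2.6],0.2],
    [[-1.3,-7,0],[0,0,-2.6],0.2],
    [[-1.3,-7,0],[0,0,-2.6],0.2],
    [[-1.3,-7,0],[0,0,-2.6],0.2]
  ]
}}

```text
t: 21.42
position: [0.5407, 0.0199, 0.2894]
tcp_rot: [[-0.369, -0.843, 0.392], [-0.88, 0.453, 0.146], [-0.301, -0.291, -0.908]]
force: [-20.2, 9.2, 12.7]
width: 0.312
grasp_force: 44.3
```

```bash
python3 sp.py 223.4
```

```text
loc [16.  15.8 91.2] r 0.12751118899223765 al -136.85069786676564 F [ -4.3  17.2 -18.1] gf 44.240416288375854 0.3174477180258295 21.5167
223.4 [ 2.5 -0.5  0.7] [0.61 0.24 1.97]
```

Request:
{"name": "apply_moves", "arguments": {
  "commands": [
    [[0,1,0],[0,0,0],0.4],
    [[0,4,0],[0,0,1],0.6],
    [[0,6,0],[0,0,2],0.9],
    [[0,6.5,0],[0,0,2],0.9],
    [[0,6.5,0],[0,0,2],0.9],
    [[0,6.5,0],[0,0,2],0.9]
  ]
}}

```text
t: 22.02
position: [0.5401, 0.0192, 0.288]
tcp_rot: [[-0.397, -0.826, 0.4], [-0.865, 0.483, 0.139], [-0.308, -0.29, -0.906]]
force: [-0.3, 0.1, -0.7]
width: 0.899
grasp_force: 0.0
```

```bash
python3 sp.py
```

```text
loc [14.8 15.3 90.4] r 0.12868737566187408 al -137.03814975873146 F [-0.1 -0.3 -0.4] gf 0.0 0.9001888868819525 22.1167
```

Request:
{"name": "apply_moves", "arguments": {
  "commands": [
    [[0,0,-5],[0,0,0],0.9],
    [[0,0,-15],[0,0,0],0.9],
    [[0,0,-25],[0,0,0],0.9],
    [[0,0,-40],[0,0,0],0.9],
    [[0,0,-60],[0,0,0],0.9],
    [[0,0,-85],[0,0,0],0.9],
    [[0,0,-110],[0,0,0],0.9],
    [[0,0,-140],[0,0,0],0.9],
    [[0,0,-160],[0,0,0],0.9],
    [[0,0,-170],[0,0,0],0.9],
    [[0,0,-170],[0,0,0],0.9],
    [[0,0,-170],[0,0,0],0.9]
  ]
}}

```text
t: 23.12
position: [0.472, -0.0045, 0.4439]
tcp_rot: [[-0.396, -0.825, 0.403], [-0.865, 0.483, 0.138], [-0.309, -0.293, -0.905]]
force: [-0.2, -0.6, -0.2]
width: 0.898
grasp_force: 0.0
```

```bash
python3 - <<'E'
from push import *
def redc(im,x0,x1,y0,y1):
    w=np.clip(im[...,2].astype(float)-np.maximum(im[...,0],im[...,1])-60,0,None);m=np.zeros_like(w);m[y0:y1,x0:x1]=1;w*=m
    v,u=np.indices(w.shape);return np.array([(w*u).sum(),(w*v).sum()])/max(w.sum(),1e-9),(w>0).sum()
d=snap("top");c=snap("side");cv2.imwrite("pics/f_side.png",c["color"]);cv2.imwrite("pics/f_top.png",d["color"])
q=o+.0145*xt+.0137*yt+.129*z;print("pred closed handle",proj(T,q),proj(S,q))
print(redc(d["color"],260,320,110,180),redc(c["color"],310,350,120,170));s=bot.read_state();print(s["position"],s["force"],s["t"])
E
```

```text
pred closed handle [286.77924559 143.62419054] [321.99407235 148.81904791]
(array([284.45343137, 139.78921569]), np.int64(12)) (array([322.00986842, 148.70394737]), np.int64(28))
[ 0.47177116 -0.00410378  0.44104353] [-0.25500448  0.24356684  0.61405357] 23.3167
```

```bash
python3 -c "
from rig import bot;print(bot.hand_in())"
```

```text
the job is handed in; nothing more can be done
None
```

The slicing disc is seated on the drive shaft and released, the pusher is swung closed to its stop, and the job was handed in at about 23 s; the hand-in returned no verdict, and I did not re-check the grating disc, cup or brush afterwards, though no move went near them.

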